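# Seat a ceramic ring on a terminal post with a flat fork lifter

### The job

The ceramic ring lies loose on the tines of the flat forked lifter: pick the lifter up by its black handle and, keeping the ring level and never touching it with the fingers, carry it to the brass post on the white box, lower it over the post onto the steel collar and draw the lifter out from under it. Then press the ring down evenly with the flat of the lifter's tines, one each side of the post, until the stiff collar bottoms and the ring is fully home, holding it there for a second with a firm but gentle push of about 8 N (ceramic and box must never take more than 18 N). Finally lay the lifter back flat on its rubber-topped rest, and leave everything else on the bench alone.

Things in the scene. Friction and masses are not known exactly. Their poses are not given: they have to be found in the camera images.
- lifter: Flat steel fork with an upright black handle, lying flat on the rest, 0.15 kg. Origin on its underside, below the middle of the handle; x along the tines, z up. Blade 4 mm thick, 50 mm wide, from x = -30 to +86 mm; from x = +37 mm on it is two tines, each 10 mm wide, with a 30 mm slot between them (|y| < 15 mm), open at the tip.
- handle (a point): The middle of the black handle block, 30 mm above the lifter's underside. The block is 40 mm along the lifter's x, 18 mm wide along its y, from 4 to 49 mm above the underside. Grasp it from above across the 18 mm, with 60 N or more so that it does not pivot.
- ring: White ceramic ring lying loose on the tines, held by friction alone, its centre about 57 mm ahead of the lifter's origin (within 3 mm). Outer diameter 48 mm, hole 17 mm, thickness 8 mm, about 35 g. Origin in the middle of its underside, z up.
- rest: Block with a rubber top on which the lifter lies, 160 x 76 mm, 20 mm high, fixed to the table. Origin at the middle of its underside, x along its length; at the start the lifter's origin is at about x = -30 mm on the top, tines to +x.
- terminal: White painted box, 130 x 110 mm, its lid 50 mm above its origin (middle of the underside, z up), fixed; it may be let up to 12 mm into the table. In the middle of the lid a steel boss, 36 mm in diameter and 6 mm high, carries the post and the collar. The ring is home when its underside is 66 mm above this origin.
- post_tip (a point): Tip of the brass post, on its axis, 100 mm above the box's origin. The post is 12 mm in diameter, straight to 38 mm above the lid, then a cone up to this tip, 50 mm above the lid.
- collar_stop (a point): Point on the post's axis, 16 mm above the lid, where the collar's top comes to its hard stop. The dark steel collar, 22 mm in diameter, sits round the post; its top starts 22 to 25 mm above the lid. A steady push of about 3 N slides it down, and it stays where it is left.
- flat_washer: Bystander: small steel washer, 22 mm across, 3 mm thick, lying on the box's lid near a corner. Origin in the middle of its underside.
- screwdriver: Bystander: black screwdriver lying between the rest and the box, about 25 mm high. Origin under its middle.
- crimper: Bystander: black crimping pliers lying flat, 14 mm high, at the left.
- torque_driver: Bystander: grey torque driver lying at the right, 38 mm thick.
- parts_tray: Bystander: blue open parts tray, 110 x 150 x 30 mm, at the far side.
- tin: Bystander: metal can, 60 mm across, 70 mm high, at the far side.
- bushing: Bystander: upright brass cylinder, 28 mm across, 30 mm high, on the near side.
Mind the look-alikes: they are no part of the job. Of the things like the terminal, leave any that is turquoise; of the rest the smaller one is meant.

How it is judged:
By the outcome, as a careful person would: the job done as asked, in the order asked, and still so for the second after the job is handed in, with the robot touching nothing.
It also fails if it takes over 58 s, if anything falls off the work surface, if the arm or the gripper's body presses on something with over 40 N, if the wrist force passes 120 N, or if a joint passes its speed limit or range.

### The arm

A 6-joint arm with a two-finger parallel gripper is mounted at the origin on the work surface. World frame = base frame: x ahead of the robot, y to its left, z up, the work surface at z = 0. Lengths are in m, angles in rad, forces in N, time in s.
With the tool pointing down it reaches from about 0.2 to 0.875 m from the base axis. Payload 3.4 kg.
Tool frame: the origin (TCP) lies at the very end of the fingers, on their centre line; the grasp point (between the pads) lies 19 mm behind it; z points along the fingers, y is the line along which they close (so a half turn about z gives the same grasp; the last joint's range is limited). The gripper opens to 94 mm and grips with 3 to 60 N. Pads are 16 mm wide; open, the fingers measure 119 mm over their backs; the gripper's body (75 mm by 177 mm) begins 78 mm behind the grasp point.
Start: joints at [1.222, 0.276, 1.505, -0, 1.361, -0.121], TCP at [0.13, 0.56, 0.166] pointing down, gripper open.
Joint ranges: [-2.89, 2.89], [-0.75, 2.08], [0.22, 2.7], [-1.18, 4.32], [0.11, 2.71], [-2.7, 2.7]. Speed limits (rad/s): [2.57, 2.57, 3.14, 3.14, 3.14, 3.14].

### API

Orientations are given as a unit quaternion [w, x, y, z].
In Python, from bench import get_state, vision, env gives the robot as it stands.
- The arm moves only by the tool carry_out, never from a script. Its argument "plan" is a list that holds one entry, the list of rows, each a list of 5 numbers: the shift along the tool's x, y, z in cm, then the turn about the tool's z in degrees, then the opening, from 0 (shut) to 1 (fully open). In form: [[[x, y, z, yaw, hand], ...]]. A call has 1 to 20 rows; each row shifts and turns the commanded pose from where the row before left it, along the tool's axes as they then stand; what a row does not reach is not made up. A row lasts 1/10 s, in which the tool goes at most 50 mm and 8.59 degrees, less where a joint would pass 70% of its speed; a pose out of reach is approached as far as the arm can. A call with a gripper value outside its range is refused whole. The fingers move at their own pace and stop on an object; the grip force is fixed at half the most. Time passes only in rows, so rows that do not move let the fingers close. It gives the time, the measured TCP pose, the force, the opening and the grip force at its end, in the units of the state.
- get_state(): the state, without advancing time (a new reading comes with each control period).
- vision.camera(name): name is "scene" or "top" or "wrist"; returns a dict with "color" (400x640x3 uint8, red, green, blue), "camera_matrix" (3x3 intrinsics, pixels), "eye" and "rotation" of the camera in the world. Camera axes: x right, y up, looking along -z (the intrinsics and any distortion apply to the point x, -y, -z); pixel columns grow to the right and rows downward; lengths in m; the calibration is good to about 2 mm. The wrist camera is an equidistant fisheye: a pixel r from the principal point sees the ray r / f radians off the axis. A picture is of the moment at which its call begins. There is no depth.
- env.close_job(): hands the job in; it is judged then, once.
The state is a dict: "t": time; "qpos": joint angles; "joint_velocities": joint speeds; "effort": joint torques, N m; "tcp_pos": TCP position; "tcp_rot": TCP orientation; "wrist_force": force on the tool from outside, world axes, zero at the start; "moment": the same for the moment, N m; "gripper_width": finger opening in m; "gripper_force": force on a finger pad.
Only numpy, scipy, OpenCV 4.12 (cv2) and the standard library are available. Lean on these libraries where they do the work, as an engineer would, in place of code of your own. Each camera call takes 0.05 s, during which the arm holds its last target. There are 200 camera calls.

## Working session

There is one attempt and no reset: what is moved stays moved. The work goes in short steps, Python scripts to look and compute and a tool call to move; the robot and the scene stay as the last step left them, time stands still between calls to the robot, and variables do not carry over. Pictures are saved under pics/ and viewed, at most 10 in all, crops included, and the job is handed in when it is done.

Besides the shell and the picture viewer there is one more tool, called after ">>>" as name(argument=value, ...) on one line, values as JSON. carry_out: Moves the arm, as the interface text tells. Its arguments: {"type":"object","properties":{"plan":{"type":"array","items":{"type":"array","items":{"type":"array","items":{"type":"number"}}}}},"required":["plan"]}

```bash
mkdir -p pics; ls
python3 - <<'E'
from bench import get_state, vision
import cv2,json,numpy as np
s=get_state();print({k:np.round(v,4).tolist() for k,v in s.items()})
for n in("scene","top"):
    c=vision.camera(n);cv2.imwrite(f"pics/{n}0.png",c["color"][:,:,::-1])
    print(n,np.array(c["camera_matrix"]).tolist(),c["eye"],np.array(c["rotation"]).tolist(),[k for k in c])
E
```

```text
pics
{'t': 0.0, 'qpos': [1.222, 0.2766, 1.5061, -0.0, 1.3607, -0.121], 'joint_velocities': [0.0022, 0.0006, 0.0017, -0.0002, -0.0011, -0.0003], 'effort': [-0.0006, -40.4585, -23.7225, 0.0702, 0.0346, -0.0001], 'tcp_pos': [0.1296, 0.5595, 0.1649], 'tcp_rot': [-0.0002, 0.1136, 0.9935, -0.0009], 'wrist_force': [-0.1137, 0.0114, -0.1412], 'moment': [-0.0137, 0.0247, 0.014], 'gripper_force': 0.0, 'gripper_width': 0.0943}
scene [[371.4072490645502, 0.0, 321.71172737577774], [0.0, 371.4072490645502, 196.7866915247887], [0.0, 0.0, 1.0]] [ 0.96961996 -0.44193449  0.97482591] [0.8953983005517951, 0.30137700140450274, 0.10589403903650414, 0.31019387306960566] ['color', 'camera_matrix', 'eye', 'rotation']
top [[424.59711589192125, 0.0, 316.54167178112596], [0.0, 424.59711589192125, 200.00455396654195], [0.0, 0.0, 1.0]] [0.3626368  0.07588618 1.40514055] [-0.6954029524825385, -0.04777105986087523, 0.05591902819313532, 0.7148466421577935] ['color', 'camera_matrix', 'eye', 'rotation']
```

View pics/top0.png

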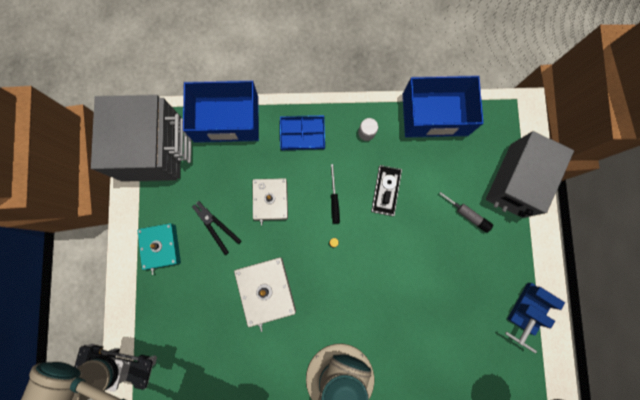

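View pics/scene0.png

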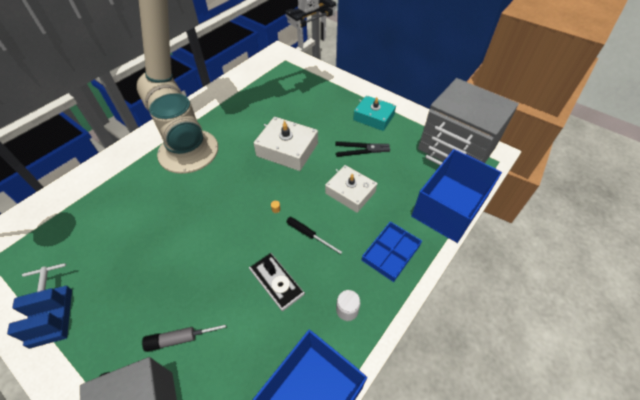

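The top view shows three terminal-like boxes: turquoise at (157,246), which is excluded; a larger white one at (265,291); and a smaller white one at (269,199) with a washer on its lid. The smaller white one fits. The rest, lifter and ring are at (387,190), and the screwdriver at (335,195).

```bash
cat > h.py <<'E'
import numpy as np,cv2
from scipy.spatial.transform import Rotation as R
from bench import get_state, vision
def rot(q): return R.from_quat([q[1],q[2],q[3],q[0]]).as_matrix()
def M(c):
    r=np.array(c["rotation"],float); return r if r.shape==(3,3) else rot(r)
def ray(c,u,v,fish=False):
    K=c["camera_matrix"]; x=(u-K[0][2])/K[0][0]; y=(v-K[1][2])/K[1][1]
    if fish:
        t=np.hypot(x,y); s=np.sin(t)/t if t>1e-9 else 1; d=np.array([x*s,-y*s,-np.cos(t)])
    else: d=np.array([x,-y,-1.])
    return M(c)@d
def at(c,u,v,z,fish=False):
    d=ray(c,u,v,fish); e=np.array(c["eye"]); return e+d*(z-e[2])/d[2]
def proj(c,p,fish=False):
    q=M(c).T@(np.array(p)-c["eye"]); x,y,z=q[0],-q[1],-q[2]; K=c["camera_matrix"]
    if fish:
        r=np.hypot(x,y); t=np.arctan2(r,z); k=t/r if r>1e-9 else 0; x,y,z=x*k,y*k,1
    return np.array([K[0][0]*x/z+K[0][2],K[1][1]*y/z+K[1][2]])
def snap(n):
    return vision.camera(n)
E
python3 - <<'E'
from h import *
t=snap("top");s=snap("scene")
for n,u,v,z in[("postS",269,198,.09),("rest",387,190,.02),("handle",386,197,.069),("ring",390,182,.032),("bigbox",265,292,.05)]:
    print(n,at(t,u,v,z).round(4))
print("scene",at(s,351,180,.1),at(s,268,266,.069),at(s,281,285,.032))
I=t["color"][:,:,::-1];J=s["color"][:,:,::-1]
a=cv2.resize(I[165:225,225:305],(400,300),interpolation=3)
b=cv2.resize(I[155:225,345:425],(400,350),interpolation=3)[:300]
c=cv2.resize(J[160:220,310:390],(400,300),interpolation=3);d=cv2.resize(J[245:315,235:315],(400,350),interpolation=3)[:300]
cv2.imwrite("pics/crop1.png",np.vstack([np.hstack([a,b]),np.hstack([c,d])]))
E
```

```text
postS [0.5672 0.2065 0.09  ]
rest [ 0.5944 -0.1775  0.02  ]
handle [ 0.5637 -0.1641  0.069 ]
ring [ 0.6189 -0.1866  0.032 ]
bigbox [0.2768 0.2265 0.05  ]
scene [0.58622428 0.18523961 0.1       ] [ 0.57220294 -0.17487333  0.069     ] [ 0.62247237 -0.18353563  0.032     ]
```

View pics/crop1.png

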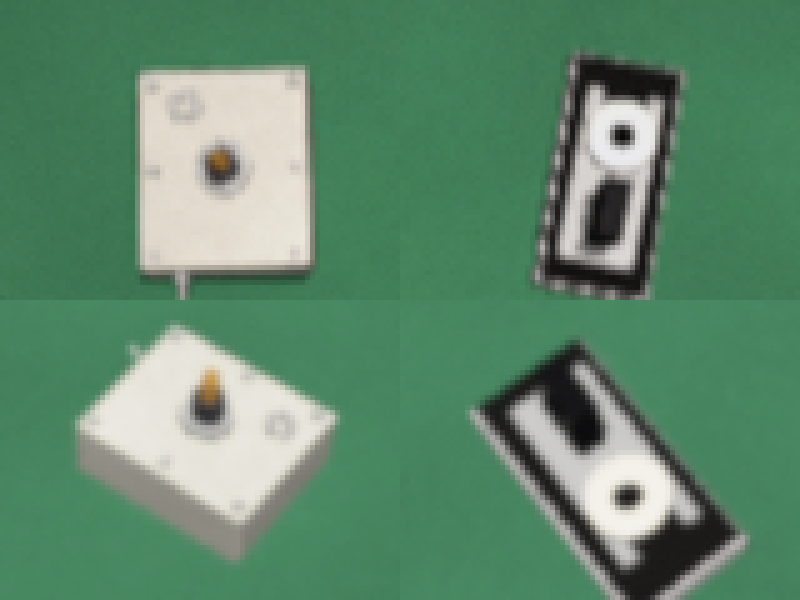

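The crop confirms it: the small white box carries the washer (far left corner), the collar and the post tip at crop (220,158). The lifter lies on the rest with its tines pointing away from the robot, the handle at crop (607,212) and the ring at (622,134).

```bash
cat >> h.py <<'E'
def tri(c1,p1,c2,p2):
    A=[];b=[]
    for c,p in((c1,p1),(c2,p2)):
        d=ray(c,*p);d/=np.linalg.norm(d);P=np.eye(3)-np.outer(d,d);A.append(P);b.append(P@c["eye"])
    return np.linalg.lstsq(np.vstack(A),np.hstack(b),rcond=None)[0]
def delta(target,yawdeg_lift=None):
    "tool-frame shift in cm to world target (TCP), and yaw so tool x = -lifter x"
    s=get_state();m=rot(s["tcp_rot"]);d=m.T@(np.array(target)-s["tcp_pos"])*100
    a=np.degrees(np.arctan2(m[1,0],m[0,0]));
    y=None if yawdeg_lift is None else -(((yawdeg_lift+180-a)+180)%360-180)
    return d.round(2),y
E
python3 - <<'E'
from h import *
t=snap("top");s=snap("scene")
f=lambda x,y:(345+(x-400)/5-.5,155+y/5-.5); g=lambda x,y:(235+(x-400)/5-.5,245+(y-300)/5-.5)
ang=lambda a,b:np.degrees(np.arctan2((b-a)[1],(b-a)[0]))
A=at(t,*f(537,285),.02);B=at(t,*f(575,52),.02);C=at(t,*f(648,298),.02);D=at(t,*f(683,72),.02)
print("rest",(A+B+C+D)/4,ang(A,B),ang(C,D))
h=at(t,*f(607,212),.069);r=at(t,*f(622,134),.032);print("h,r top",h,r,ang(h,r))
print("tri ring",tri(t,f(622,134),s,g(628,497)))
print("post tip tri",tri(t,(268.7,196.4),s,(351.5,174.3)))
print(delta([.575,-.17,.22],-12))
E
```

```text
rest [ 0.59557423 -0.17643727  0.02      ] -11.893779363480512 -11.878125013836089
h,r top [ 0.56400471 -0.16380369  0.069     ] [ 0.62129875 -0.18305906  0.032     ] -18.576466198936522
tri ring [ 0.62017878 -0.18302169  0.03536277]
post tip tri [0.57183182 0.20727832 0.09605171]
(array([-59.86, -61.06,  -5.42]), np.float64(-1.0524351712743112))
```

>>> carry_out(plan=[[[-3.3,-3.4,-0.3,0,1],[-3.3,-3.4,-0.3,0,1],[-3.3,-3.4,-0.3,0,1],[-3.3,-3.4,-0.3,0,1],[-3.3,-3.4,-0.3,0,1],[-3.3,-3.4,-0.3,0,1],[-3.3,-3.4,-0.3,0,1],[-3.3,-3.4,-0.3,0,1],[-3.3,-3.4,-0.3,0,1],[-3.3,-3.4,-0.3,0,1],[-3.3,-3.4,-0.3,0,1],[-3.3,-3.4,-0.3,0,1],[-3.3,-3.4,-0.3,0,1],[-3.3,-3.4,-0.3,0,1],[-3.3,-3.4,-0.3,0,1],[-3.3,-3.4,-0.3,0,1],[-3.3,-3.4,-0.3,0,1],[-3.3,-3.4,-0.3,0,1],[0,0,0,0,1]]])

```text
t: 2.2
tcp_pos: [0.5731, -0.1758, 0.2185]
tcp_rot: [0.001, 0.116, 0.993, -0.001]
wrist_force: [-1.4, 0.0, 0.4]
gripper_width: 0.0938
gripper_force: 0.0
```

Run:
```python
from h import *
c=snap("wrist");cv2.imwrite("pics/w1.png",c["color"][:,:,::-1])
s=get_state();print(s["t"],s["tcp_pos"],s["tcp_rot"]);print(c["camera_matrix"],c["eye"],M(c).round(3))
print([proj(c,p,True).round(1) for p in([.566,-.170,.069],[.62,-.183,.03],s["tcp_pos"])])
```

```text
2.25 [ 0.57119038 -0.17260576  0.21860425] [-4.96433748e-04  1.15296907e-01  9.93330944e-01  1.13287077e-04]
[[309.70691629   0.         315.527716  ]
 [  0.         309.70691629 202.34482501]
 [  0.           0.           1.        ]] [ 0.50091748 -0.1584578   0.43775889] [[ 0.231 -0.94  -0.249]
 [ 0.973  0.222  0.062]
 [-0.003 -0.257  0.966]]
[array([319.6, 176.7]), array([319. , 211.6]), array([319.7, 219.7])]
```

View pics/w1.png

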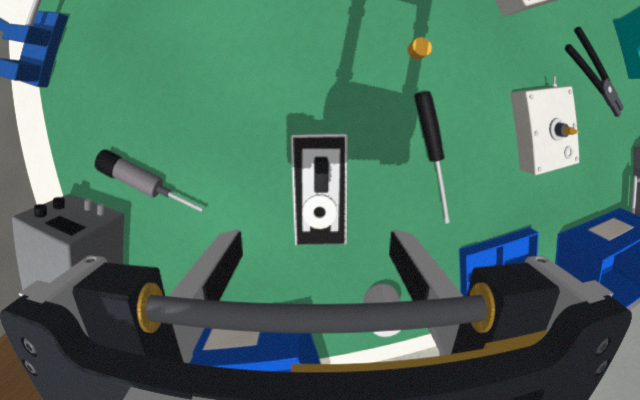

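The wrist view shows the lifter centred: handle top at about (320,163), ring at (320,212), and the target post at about (572,130).

Run:
```python
from h import *
c=snap("wrist");I=c["color"][:,:,::-1]
a=cv2.resize(I[130:250,280:360],(480,720),interpolation=3)[60:660]
b=cv2.resize(I[85:175,510:590],None,fx=4,fy=4,interpolation=3)
o=np.zeros((600,800,3),np.uint8);o[:,:480]=a;o[:360,480:]=b
cv2.imwrite("pics/crop2.png",o)
```

```text
(no output)
```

View pics/crop2.png

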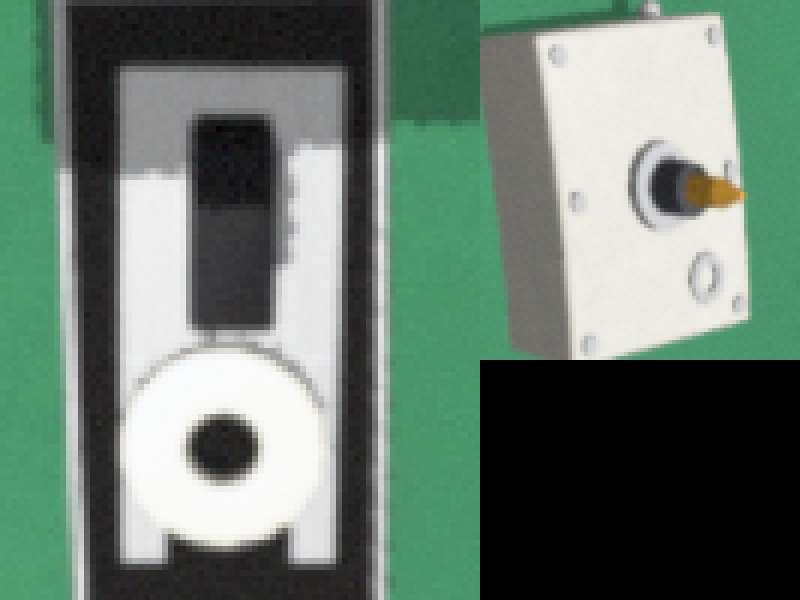

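Run:
```python
from h import *
c=snap("wrist")
f=lambda x,y:(280+x/6-.4,130+(y+60)/6-.4); g=lambda x,y:(510+(x-480)/4-.4,85+y/4-.4)
P=[at(c,*f(*p),.024,True) for p in((115,66),(347,66),(118,563),(340,563))]
tail=(P[0]+P[1])/2;tip=(P[2]+P[3])/2;d=tip-tail;L=np.linalg.norm(d);a=np.degrees(np.arctan2(d[1],d[0]))
print("L",L,"W",np.linalg.norm(P[0]-P[1]),np.linalg.norm(P[2]-P[3]),"ang",a)
u=d/L;o=((tail+.03*u)+(tip-.086*u))/2;print("origin",o)
r=at(c,*f(223,447),.032,True);n=np.array([-u[1],u[0],0]);print("ring",r,(r-o)@u,(r-o)@n)
for z in(.088,.094,.1):print("tip",z,at(c,*g(742,195),z,True))
for z in(.044,.05,.056):print("boss",z,at(c,*g(656,187),z,True))
for q in((538,36),(720,17),(752,318),(573,358)):print("lid",at(c,*g(*q),.045,True))
o[2]=.17;print(delta(o,a))
```

```text
L 0.11747217139276978 W 0.05176190988626613 0.052803498048006985 ang -13.30307953642107
origin [ 0.56527697 -0.16651828  0.024     ]
ring [ 0.61886029 -0.18080523  0.032     ] 0.055432952263501284 -0.0015739495856234168
tip 0.088 [0.57288009 0.22086497 0.088     ]
tip 0.094 [0.57160629 0.21443634 0.094     ]
tip 0.1 [0.57033248 0.2080077  0.1       ]
boss 0.044 [0.57217102 0.21354212 0.044     ]
boss 0.05 [0.57105014 0.20794225 0.05      ]
boss 0.056 [0.56992927 0.20234239 0.056     ]
lid [0.50783342 0.15882759 0.045     ]
lid [0.50782876 0.2658597  0.045     ]
lid [0.63496791 0.26930477 0.045     ]
lid [0.63155713 0.15883979 0.045     ]
(array([0.49, 0.2 , 4.92]), np.float64(0.22405613146108294))
```

>>> carry_out(plan=[[[-0.1,0.2,4,0,1],[0,0,4,0,1],[0,0,4,0,1],[0,0,3,0,1],[0,0,2,0,1],[0,0,1,0,1],[0,0,0.6,0,1],[0,0,0,0,1],[0,0,0,0,1]]])

```text
t: 3.25
tcp_pos: [0.5726, -0.1685, 0.035]
tcp_rot: [0.001, 0.113, 0.994, -0.0]
wrist_force: [-0.7, -0.1, 0.5]
gripper_width: 0.0943
gripper_force: 0.0
```

Run:
```python
from h import *
c=snap("wrist");I=c["color"][:,:,::-1];cv2.imwrite("pics/w2.png",cv2.resize(I[150:400,180:460],None,fx=2.4,fy=2.4,interpolation=3)[:600])
s=get_state();print(s["t"],s["tcp_pos"],s["tcp_rot"],s["wrist_force"])
print(proj(c,s["tcp_pos"],True))
```

```text
3.3 [ 0.57266489 -0.1686247   0.03505928] [ 1.16531905e-03  1.13534857e-01  9.93533292e-01 -2.76519618e-04] [-0.35419795  0.07116879 -0.17192815]
[315.93813934 223.16978259]
```

View pics/w2.png

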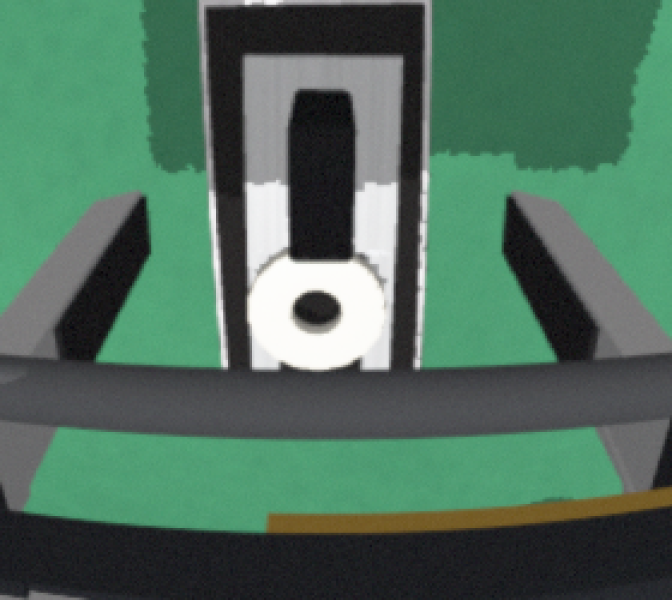

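The handle (crop x≈322) sits midway between the finger pads (148 and 505), and the ring is clear of the fingers. I'll lower 3 mm and close.

>>> carry_out(plan=[[[0,0,0.3,0,1],[0,0,0,0,0.4],[0,0,0,0,0.25],[0,0,0,0,0.15],[0,0,0,0,0.1],[0,0,0,0,0],[0,0,0,0,0],[0,0,0,0,0],[0,0,0,0,0],[0,0,0,0,0],[0,0,0,0,0],[0,0,0,0,0]]])

```text
t: 4.5
tcp_pos: [0.5717, -0.1684, 0.0307]
tcp_rot: [0.0, 0.114, 0.994, 0.0]
wrist_force: [-0.8, -0.2, 0.4]
gripper_width: 0.0092
gripper_force: 0.0
```

Run:
```python
from h import *
c=snap("wrist");I=c["color"][:,:,::-1];cv2.imwrite("pics/w3.png",cv2.resize(I[150:400,180:460],None,fx=2.4,fy=2.4,interpolation=3)[:600])
s=get_state();print(s["t"],s["tcp_pos"],s["tcp_rot"],s["wrist_force"],s["gripper_width"],s["gripper_force"])
```

```text
4.55 [ 0.57175332 -0.16840997  0.03075147] [1.73620776e-05 1.13649171e-01 9.93520943e-01 4.73710771e-05] [ 0.5528844   0.31028759 -0.1820351 ] 0.0055151092463309025 0.0
```

View pics/w3.png

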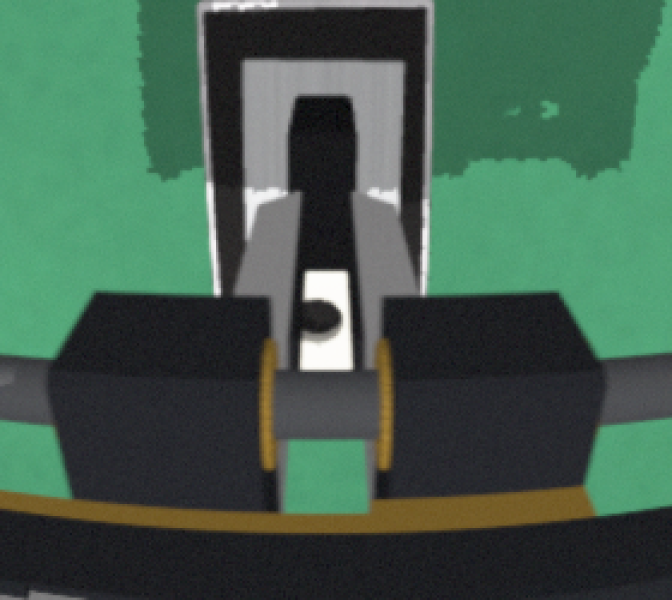

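The reported width (5.5 mm) is below the 18 mm handle and there is no force. In the picture the fingertips scale as about 19 cm from the camera, level with the handle's top, so they seem to have closed above the handle. I'll check from the scene camera.

Run:
```python
from h import *
c=snap("scene");s=get_state();print(s["t"],s["gripper_width"],s["gripper_force"])
p=s["tcp_pos"];print("tcp px",proj(c,p),"tcp+38mm",proj(c,p+[0,0,.038]))
I=c["color"][:,:,::-1];cv2.imwrite("pics/s2.png",cv2.resize(I[205:325,205:335],None,fx=5,fy=5,interpolation=3))
```

```text
4.6 0.0019171696852189842 0.0
tcp px [271.09343617 270.54330242] tcp+38mm [269.52591339 264.23385703]
```

View pics/s2.png

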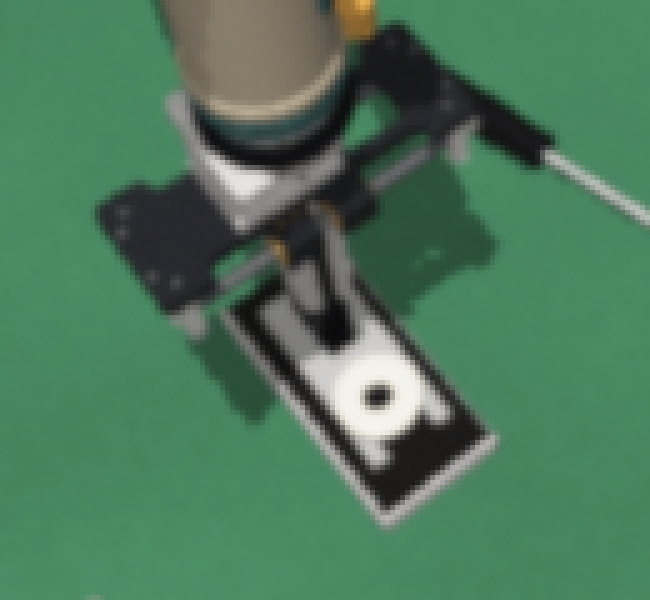

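The scene view shows the fingers straddling the handle, crop (305,285) and (345,270), with the handle between them. So the closing may simply not have finished, and I'll wait a few rows.

>>> carry_out(plan=[[[0,0,0,0,0],[0,0,0,0,0],[0,0,0,0,0]]])

```text
t: 4.9
tcp_pos: [0.5717, -0.1684, 0.0307]
tcp_rot: [-0.0, 0.114, 0.994, 0.0]
wrist_force: [-0.0, 0.5, 0.8]
gripper_width: 0.0007
gripper_force: 0.0
```

Run:
```python
from h import *
c=snap("wrist");I=c["color"][:,:,::-1];cv2.imwrite("pics/w4.png",cv2.resize(I[150:400,180:460],None,fx=2.4,fy=2.4,interpolation=3)[:600])
s=get_state();print(s["t"],s["tcp_pos"],s["tcp_rot"],s["wrist_force"],s["moment"],s["gripper_width"],s["gripper_force"])
a=cv2.imread("pics/w3.png").astype(int);b=cv2.imread("pics/w4.png").astype(int)
for r in(205,220,240,260,320):
  print(r,a[r,230:420:6].sum(1)//3,"\n",b[r,230:420:6].sum(1)//3)
```

```text
4.95 [ 0.57175497 -0.16842157  0.03073808] [1.63058245e-05 1.13645058e-01 9.93521413e-01 4.51112885e-05] [ 0.73143611 -0.1865309   0.74104856] [-0.0378497   0.00236321 -0.04483066] 0.0005697372437074743 0.0
205 [ 40  41  75 231 234 157 131 124 125 123 124 121  47  22  27  23  23  26
  25  15  49 120 125 124 125 126 129 143 164  36  40  39] 
 [ 41  40  76 229 240 241 237 241 176 130 125 123 123 121 121  76  26  72
 123 123 122 124 124 124 141 186 225 153 112  34  38  42]
220 [ 43  43  69 226 171 126 125 124 124 123 124 113  31  25  25  26  24  26
  23  23  34 114 124 123 124 124 123 124 100  47  42  43] 
 [ 44  42  69 227 239 240 237 227 125 123 123 123 123 122 122  63  22  58
 122 124 122 121 123 124 125 222 236 233 143  40  41  39]
240 [ 38  46  55 136 125 123 124 122 123 122 123  97  24  27  26  25  26  23
  27  22  23  90 124 125 124 124 123 124 124 102  44  45] 
 [ 40  38  52 219 238 238 226 133 123 123 122 122 122 124 122  46  22  46
 123 123 124 125 122 125 123 129 226 231 113  44  40  44]
260 [ 40  40  92 124 124 126 125 123 126 125 122  63  24  26  24  20  24  25
  24  27  26  63 122 125 124 125 124 124 124 123  86  46] 
 [ 43  43  48 209 235 235 171 124 124 126 124 123 122 123 121  42  25  46
 123 124 126 122 123 120 123 122 182 229  91  43  41  43]
320 [ 28  31  27  29  31  31  34  90 125 123  71  22  22  28  34  43  39  41
  56 237 140  25  76 125 125  91  34  33  27  36  27  31] 
 [ 26  28  30  28  34  28  26  32  30  24  27  29  28  33 102  32  25  31
 106  37  30  34  29  26  28  22  28  26  30  29  28  28]
```

The pads have now met completely, so they did close above the handle: the real fingertips sit about 37 mm higher than the reported TCP (both scale measurements give ~193 mm camera depth instead of 230). I'll open, go down and watch the force.

>>> carry_out(plan=[[[0,0,0,0,0.5],[0,0,0,0,0.5],[0,0,0,0,0.5],[0,0,0,0,0.5],[0,0,0,0,0.5],[0,0,0,0,0.5],[0.3,0,0,0,0.5],[0,0,1,0,0.5],[0,0,1,0,0.5],[0,0,0.7,0,0.5],[0,0,0.3,0,0.5],[0,0,0,0,0.5]]])

```text
t: 6.15
tcp_pos: [0.5683, -0.1675, -0.0002]
tcp_rot: [-0.001, 0.114, 0.994, 0.0]
wrist_force: [-0.0, -0.1, -0.1]
gripper_width: 0.0468
gripper_force: 0.0
```

Run:
```python
from h import *
c=snap("wrist");I=c["color"][:,:,::-1];b=cv2.resize(I[150:400,180:460],None,fx=2.4,fy=2.4,interpolation=3)[:600]
d=cv2.imread("pics/w2.png");cv2.imwrite("pics/w5.png",b)
s=get_state();print(s["t"],s["tcp_pos"],s["wrist_force"],s["gripper_width"])
```

```text
6.2 [ 5.68692388e-01 -1.67692126e-01  3.20366567e-04] [ 0.52043503 -0.90196892  0.27677835] 0.047315522776475
```

View pics/w5.png

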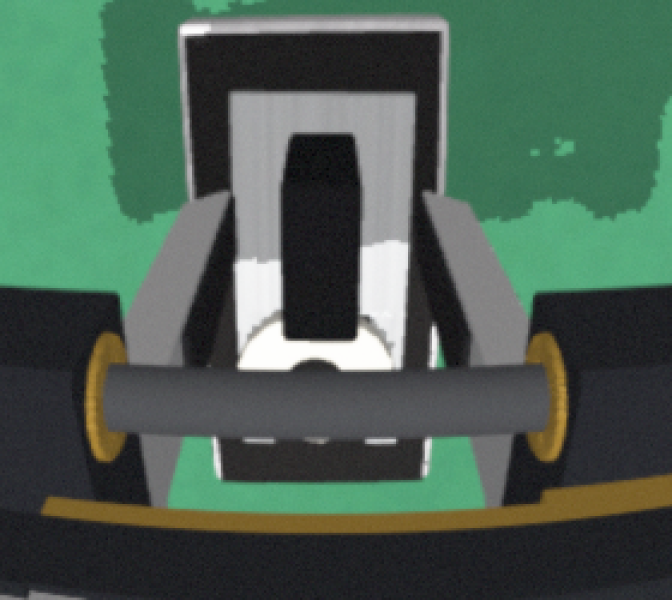

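The fingers now straddle the handle with the tips about 38 mm above the table, and the ring is untouched behind the handle. I'll go 6 mm lower and close.

>>> carry_out(plan=[[[0,0,0.3,0,0.5],[0,0,0.3,0,0.5],[0,0,0,0,0.35],[0,0,0,0,0.28],[0,0,0,0,0.2],[0,0,0,0,0.1],[0,0,0,0,0],[0,0,0,0,0],[0,0,0,0,0]]])

```text
t: 7.1
tcp_pos: [0.5689, -0.1679, -0.0051]
tcp_rot: [0.0, 0.114, 0.994, -0.0]
wrist_force: [0.4, -0.8, -0.1]
gripper_width: 0.0176
gripper_force: 30.0
```

>>> carry_out(plan=[[[0,0,-0.3,0,0],[0,0,-0.6,0,0],[0,0,-1.0,0,0],[0,0,-1.4,0,0],[0,0,-1.8,0,0],[0,0,-1.8,0,0],[0,0,-1.4,0,0],[0,0,-1.0,0,0],[0,0,-0.7,0,0],[0,0,-0.4,0,0],[0,0,-0.2,0,0],[0,0,0,0,0]]])

```text
t: 8.3
tcp_pos: [0.5686, -0.1677, 0.1005]
tcp_rot: [-0.0, 0.114, 0.994, 0.0]
wrist_force: [-0.4, 0.5, -2.2]
gripper_width: 0.0183
gripper_force: 30.0
```

```bash
cat >> h.py <<'E'
def blobs(c,zring):
    "ring: bright blob near predicted; returns outline centroid on plane zring"
    pass
E
python3 - <<'E'
from h import *
c=snap("wrist");I=c["color"];cv2.imwrite("pics/w6.png",I[:,:,::-1])
s=get_state();print(s["t"],s["tcp_pos"],s["wrist_force"],s["moment"],s["gripper_width"],s["gripper_force"])
g=I.min(2);m=(g>225).astype(np.uint8)
n,l,st,ce=cv2.connectedComponentsWithStats(m)
print([(st[i].tolist(),ce[i].round(1).tolist()) for i in range(1,n) if st[i,4]>60])
b=I[:,:,::-1];d=cv2.imread("pics/w5.png");r=cv2.resize(b[150:400,180:460],None,fx=2.4,fy=2.4,interpolation=3)[:600]
for row in(90,110,130,200,330,350,365): print(row,r[row,180:470:8].sum(1)//3)
E
```

```text
8.35 [ 0.56849838 -0.16759859  0.10025813] [-0.58135389  0.20798905 -1.78268297] [0.01886089 0.01340373 0.01238879] 0.01775626662718586 29.96642142534256
[([579, 91, 48, 106, 3424], [601.7, 139.2]), ([0, 158, 16, 63, 510], [4.8, 198.5]), ([298, 293, 36, 11, 241], [315.9, 299.3])]
90 [118 118 113  78  80  77 124  58  34  25  36  31  36  37  34  33  37  35
  33  34  31  36  34  29  28  33  30  31 138  85  77  78  81  81  81  82
  78]
110 [117 117 117 117 102 109 134 148 155 155 154 154 153 153 152 150 153 154
 150 147 151 148 153 151 154 154 149 150 157 151 135 110 118 118 118 116
 119]
130 [119 118 118 119 119 119 129 151 153 153 152 156 153 154 153 147 150 155
 152 145 149 150 153 151 153 152 150 150 157 152 132 119 122 119 118 119
 118]
200 [121 118 118 119 119 121 118 140 149 141 129 120 124  65  23  23  22  20
  23  31  28  22  26  23 120 123 123 134 146 148 120 122 119 117 119 118
 115]
330 [ 32  30  28  27  26  26  27  21 122 120 121  47  19  91  25  28  26  22
  27  24  22  23  19  41  21  22 101 120 122  95  28  30  30  31  25  27
  27]
350 [ 29  27  29  30  30  29  72  75  93 120 117  47  20 240 201 136 133 132
 130 130 131 134 138 241  43  36  88 121 121  76  82  32  29  28  30  28
  30]
365 [ 25  32  30  31  21  27  92  75  85 118 108  58  25 244 249 248 229 180
 167 232 249 249 249 249  98  34  92 120 115  74  90  51  29  26  31  29
  26]
```

>>> carry_out(plan=[[[0.13,0.3,0,0,0],[0.34,0.8,0,0,0],[0.6,1.4,0,0,0],[0.86,2.0,0,0,0],[1.07,2.5,0,0,0],[1.2,2.8,0,0,0],[1.2,2.8,0,0,0],[1.2,2.8,0,0,0],[1.07,2.5,0,0,0],[0.86,2.0,0,0,0],[0.7,1.6,0,0,0],[0.5,1.2,0,0,0],[0.4,0.9,0,0,0],[0.26,0.6,0,0,0],[0.17,0.4,0,0,0],[0.13,0.3,0,0,0],[0,0.1,0,0,0],[0,0,0,0,0]]])

```text
t: 10.15
tcp_pos: [0.5213, 0.0996, 0.1007]
tcp_rot: [0.0, 0.114, 0.993, -0.0]
wrist_force: [0.2, -0.3, -2.0]
gripper_width: 0.0179
gripper_force: 30.0
```

Run:
```python
from h import *
c=snap("wrist");I=c["color"];b=I[:,:,::-1]
s=get_state();print(s["t"],s["tcp_pos"],s["tcp_rot"],s["wrist_force"],c["eye"])
p=proj(c,[.571,.208,.096],True);print(p,proj(c,[.571,.208,.05],True))
u,v=int(p[0])-10,int(p[1])
o=np.zeros((600,800,3),np.uint8)
o[:,:480]=cv2.resize(b[v-50:v+50,u-40:u+40],(480,600),interpolation=3)
o[:400,480:]=cv2.resize(b[240:340,276:356],(320,400),interpolation=3)
t=snap("top")["color"][:,:,::-1];o[400:,480:680]=cv2.resize(t[178:218,250:290],(200,200),interpolation=3)
print("crop origin",u-40,v-50);cv2.imwrite("pics/crop3.png",o)
```

```text
10.2 [0.52130551 0.09957439 0.10072168] [ 3.21569856e-05  1.13866738e-01  9.93496030e-01 -6.17207198e-05] [-0.09990958  0.42170737 -1.86000541] [0.4492811  0.11610068 0.32003995]
[454.61311368 246.52521034] [435.79938007 228.48690419]
crop origin 404 196
```

View pics/crop3.png

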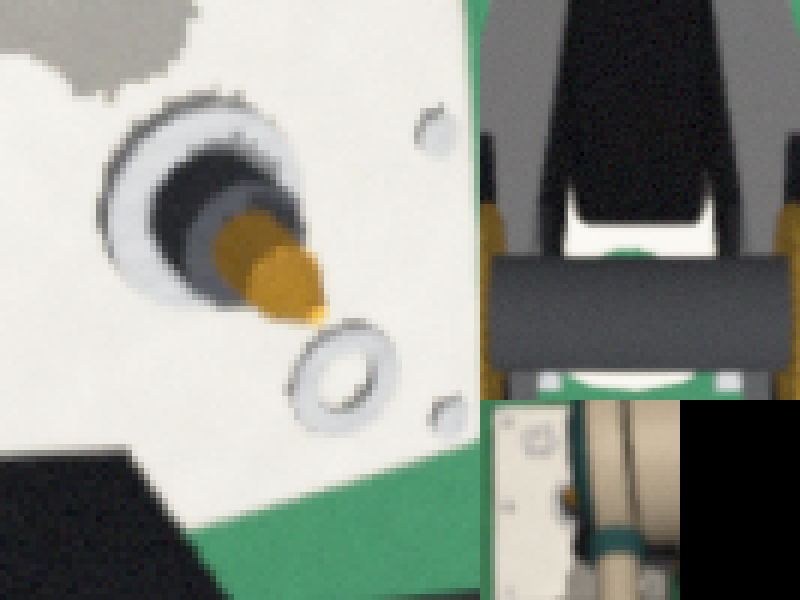

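The post tip is at crop (322,315), the collar top at about (245,243), the boss top at about (206,203) and the washer at (345,377). The ring is still on the tines in the inset: far edge y≈390, near edge of its hole y≈248, centred at x≈632 against 639 for the slot.

Run:
```python
from h import *
from scipy.optimize import least_squares
c=snap("wrist");s=get_state();T=s["tcp_pos"]
f=lambda x,y:np.array([404+x/6-.4,196+y/6-.4]); g=lambda x,y:(276+(x-480)/4-.4,240+y/4-.4)
tip=f(322,316);boss=f(206,202);col=f(245,243)
def res(q):
    x,y,h,k=q
    return np.r_[proj(c,[x,y,h+.05],True)-tip,(proj(c,[x,y,h+.006],True)-boss)/2,(proj(c,[x,y,h+k],True)-col),(k-.0235)/.0015*.5]
r=least_squares(res,[.57,.208,.045,.0235]);print("post",r.x.round(4),r.fun.round(2))
for h in(.038,.044,.05):
    print(h,at(c,*tip,h+.05,True)[:2].round(4),at(c,*col,h+.0235,True)[:2].round(4),at(c,*boss,h+.006,True)[:2].round(4))
u=np.array([np.cos(np.radians(-13.2)),np.sin(np.radians(-13.2)),0])
z=.1378
a=at(c,*g(632,248),z,True);b=at(c,*g(632,391),z,True)
print("hole edge->centre",(a+u*.0085).round(4),"far->centre",(b-u*.024).round(4),"pred",(T+[.05,-.0129,0]).round(4))
t1=at(c,*g(639,390),.1298,True);print("tine tip mid",t1,"origin",(t1-.086*u-T).round(4))
```

```text
post [0.563  0.2025 0.0646 0.0231] [-0.02 -0.01 -0.21  0.07  0.12 -0.02 -0.14]
0.038 [0.5777 0.2137] [0.5758 0.2121] [0.5751 0.2121]
0.044 [0.5744 0.2111] [0.5728 0.2098] [0.5723 0.2101]
0.05 [0.5711 0.2086] [0.5699 0.2076] [0.5696 0.208 ]
hole edge->centre [0.5732 0.0856 0.1378] far->centre [0.5733 0.0856 0.1378] pred [0.5713 0.0866 0.1008]
tine tip mid [0.60317159 0.07987858 0.1298    ] origin [-0.0018 -0.      0.029 ]
```

```bash
cat >> h.py <<'E'
def brass(c,p,w=22):
    I=c["color"].astype(int);m=(I[...,0]-I[...,2]>60)&(I[...,0]>90)
    k=np.zeros_like(m);u,v=map(int,p);k[v-w:v+w,u-w:u+w]=1
    y,x=np.nonzero(m&k);return np.c_[x,y].astype(float)
E
python3 - <<'E'
from h import *
c=snap("wrist");B=brass(c,(452,243));print(len(B),B.min(0),B.max(0))
ax=proj(c,[.571,.2085,.1],True)-proj(c,[.571,.2085,.075],True);ax/=np.linalg.norm(ax)
t=B@ax;i=t.argsort()[-6:];print(B[i],t.max())
E
```

```text
229 [440. 232.] [458. 249.]
[[457. 247.]
 [456. 249.]
 [457. 248.]
 [458. 247.]
 [457. 249.]
 [458. 248.]] 502.09285230111846
```

>>> carry_out(plan=[[[0.05,0.2,0,0,0],[0.1,0.5,0,0,0],[0.2,0.9,0,0,0],[0.3,1.2,0,0,0],[0.3,1.3,0,0,0],[0.25,1.1,0,0,0],[0.2,0.8,0,0,0],[0.1,0.5,0,0,0],[0.05,0.2,0,0,0],[0,0.1,0,0,0],[0,0,0,0,0]]])

```text
t: 11.45
tcp_pos: [0.5214, 0.1695, 0.1008]
tcp_rot: [0.0, 0.114, 0.994, -0.0]
wrist_force: [-0.2, -0.2, -0.8]
gripper_width: 0.0179
gripper_force: 30.0
```

Run:
```python
from h import *
c=snap("wrist");s=get_state();print(s["t"],s["tcp_pos"],s["wrist_force"])
P=proj(c,[.571,.2085,.1],True);print(P)
B=brass(c,P-[5,5]);print(len(B),B.min(0),B.max(0))
ax=P-proj(c,[.571,.2085,.075],True);ax/=np.linalg.norm(ax)
t=B@ax;i=t.argsort()[-8:];print(B[i])
I=c["color"]
u,v=map(int,P);print((I[v-16:v+12:2,u-20:u+20:2,0].astype(int)-I[v-16:v+12:2,u-20:u+20:2,2]))
```

```text
11.5 [0.5214386  0.16934021 0.10077736] [-0.40664006 -0.45332161 -1.93127145]
[377.36177018 268.75628587]
233 [367. 249.] [382. 269.]
[[378. 268.]
 [376. 269.]
 [379. 268.]
 [377. 269.]
 [380. 268.]
 [378. 269.]
 [379. 269.]
 [380. 269.]]
[[ -1  -1  -5  -9  -6  12  82  96  90  93  89  56  -7  -9   0   7   7   6
    8   7]
 [  0  -2  -2  -8  -6  61  87  86  92  93  96  79  -1  -6   3   7   6   7
    8   8]
 [  0  -1  -4  -8  -7  61  86  88 109 114 133 108  46  -3   6   7   7   7
    7   7]
 [  1  -1  -3  -6  -8  21  86 117 140 131 128 127 112  15   7   7   8   7
    7   8]
 [  2  -3  -1  -4  -7   6  86 128 132 132 128 125 113  14   8   8   8   8
    9   8]
 [  1  -1   0  -1  -3  -6  99 131 132 128 133 123 115  29   8   8   8   8
    8   8]
 [  0   2   7   7   8  11  53 124 129 134 132 125  98  11   7   8   7   8
    8   7]
 [  2   2  10   8   7   7   9  64 119 133 130 134  56  10   9   7   6   8
    7   9]
 [  2   2   5   7   6   8   8   9  30  74 151 164  38   8   7   7   7   7
   11   2]
 [  0   0   1   6   8   7   8   6   8   8  34  56  11   8   7   9   8  11
   -3  -1]
 [  1  -2   1   9  13  11  11   9  11  12   9  10   9   8   8   7   7   5
   -4  -1]
 [ -8  -7  -8  -4  -3  -1   1   2   2  -2  -2  -6  -1  -5  -3  -4  -6  -4
   -3  -5]
 [ -2   0  -4  -3  -7  -3  -4  -2  -1  -3  -1  -3  -9  -4  -8  -3  -6  -4
   -4  -3]
 [ -8  -7  -2   1  -3  -5  -6  -4  -4  -2  -4  -7  -6  -8  -2  -6  -3  -8
   -5  -7]]
```

Run:
```python
from h import *
from scipy.optimize import least_squares
c=snap("wrist");t=snap("top");s=snap("scene");T=get_state()["tcp_pos"]
off=np.array(c["eye"])-T
c1=dict(c);c1["eye"]=[0.4492811,0.11610068,0.32003995]
c0=dict(c);c0["eye"]=[0.50091748,-0.1584578,0.43775889]
obs=[(c,(379.2,269.8),1,1),(c1,(457.8,248.3),1,1),(c0,(575.1,133.4),1,1),(t,(268.7,196.4),0,1),(s,(351.5,174.3),0,1)]
for sel in([0,1,2],[0,1,2,3,4],[0,1]):
    r=least_squares(lambda q:np.hstack([proj(obs[i][0],q,obs[i][2])-obs[i][1] for i in sel]),[.57,.208,.1]);print(sel,r.x.round(4),r.fun.round(1))
for z in(.094,.097,.1):print(z,at(c,379.2,269.8,z,True)[:2])
print(off)
```

```text
[0, 1, 2] [0.5745 0.2106 0.0948] [ 0.3 -0.9 -0.8  0.6  1.1  0.3]
[0, 1, 2, 3, 4] [0.5738 0.2101 0.0958] [-0.2 -0.9 -0.9  0.5  1.3 -0.1 -1.1 -0.8  0.8 -0.2]
[0, 1] [0.5724 0.2098 0.0989] [-0.1 -0.5  0.2  0.6]
0.094 [0.57569108 0.2103424 ]
0.097 [0.57401526 0.21001706]
0.1 [0.57233945 0.20969171]
[-0.07203211  0.01652568  0.21927751]
```

>>> carry_out(plan=[[[0.05,0.2,0,0,0],[0.1,0.5,0,0,0],[0.2,0.9,0,0,0],[0.25,1.1,0,0,0],[0.25,1.0,0,0,0],[0.2,0.8,0,0,0],[0.1,0.5,0,0,0],[0.08,0.2,0,0,0],[0,0.1,0,0,0],[0,0,0,0,0],[0,0,0.3,0,0],[0,0,0.6,0,0],[0,0,0.8,0,0],[0,0,0.6,0,0],[0,0,0.3,0,0],[0,0,0,0,0]]])

```text
t: 13.25
tcp_pos: [0.5209, 0.2239, 0.074]
tcp_rot: [-0.001, 0.114, 0.994, -0.0]
wrist_force: [0.3, 0.1, -1.5]
gripper_width: 0.0178
gripper_force: 30.0
```

Run:
```python
from h import *
s=get_state();T=s["tcp_pos"];print(s["t"],T,s["wrist_force"])
c=snap("scene");P=proj(c,[.573,.21,.097]);R_=proj(c,T+[.0515,-.0138,.037]);print("tip",P,"ring top ctr",R_)
I=c["color"].astype(int);u,v=map(int,P)
print("R-B");print((I[...,0]-I[...,2])[v-8:v+14,u-14:u+14]);print("G");print(I[v-8:v+14,u-14:u+14,1])
```

```text
13.25 [0.52086008 0.22389901 0.07395668] [ 0.29009755  0.0627964  -1.49151482]
tip [352.10846944 173.7985229 ] ring top ctr [352.24043631 170.72172506]
R-B
[[  1   1   1   1   0   1   1   2   5   8   8   8   8   8   8   8  10  11
    6  -1  -9 -14 -15 -15 -15 -17 -20 -24]
 [  2   2   1   1   1   2   2   4   8   8   8   8   9   9   9   9   9   9
   14  10   2  -9 -14 -15 -16 -16 -18 -23]
 [  1   2   2   3   2   2   3   8   7   8   8   8   9   9   9   9   8   9
    9  11  10   1  -9 -14 -16 -16 -20 -25]
 [ -2   1   2   2   2   2   4   7   8   8   8   9  10  16  16  15   9   9
    8   9  12  10  -2 -13 -16 -19 -22 -25]
 [ -5   0   2   2   2   4   7   8   9   9   8  10  16  14  15  15  15  10
    9   8   9  13   3 -10 -19 -22 -24 -25]
 [ -4   1   3   3   2   3   8   8   8   9   8  12  15  15  14  15  16  11
    9   8   9   8   6  -5 -15 -21 -24 -26]
 [  3   7   8   6   4   4   8   9   9   9   8  10  14  14  11  12  12  10
    8   8   9   9   8   0  -6 -14 -22 -25]
 [  8  11  11   9   7   5   8  14   9   9   8   9   9  10   9   9   9   9
    9   9   9  13   6   2  -1  -5 -14 -21]
 [ 11  1
[... 3507 characters left out ...]
233 232 228 213 184 161 149 138 133 119  79  51  57  84 117 126 122 127
  139 153 162 160 166 191 217 228 230 230]
 [233 232 231 228 213 184 158 140 130 118  80  47  43  51  67  72  84 114
  135 160 188 181 164 168 195 213 217 214]
 [233 232 231 231 228 213 183 149 134 122  94  63  48  44  47  60  87 117
  138 174 209 210 187 180 198 204 202 201]
 [233 232 231 232 231 228 212 180 154 134 114  94  76  65  68  86 116 134
  160 199 224 227 218 213 212 204 198 210]
 [233 232 232 231 232 231 227 213 185 148 126 116 109 105 108 126 153 163
  195 222 229 230 229 228 221 201 197 213]
 [233 233 232 232 231 231 230 227 212 174 140 127 124 123 130 153 172 183
  215 230 231 231 231 231 225 201 194 206]]
```

>>> carry_out(plan=[[[0,0,0.2,0,0],[0,0,0.3,0,0],[0,0,0.4,0,0],[0,0,0.4,0,0],[0,0,0.3,0,0],[0,0,0.2,0,0],[0,0,0.1,0,0],[0,0,0,0,0]]])

```text
t: 14.1
tcp_pos: [0.5214, 0.2241, 0.0556]
tcp_rot: [-0.0, 0.114, 0.994, 0.0]
wrist_force: [0.1, -0.2, -1.9]
gripper_width: 0.0181
gripper_force: 30.0
```

```bash
cat > chk.py <<'E'
from h import *
s=get_state();T=s["tcp_pos"];print(s["t"],T,s["wrist_force"].round(2),s["moment"].round(3))
c=snap("scene");P=proj(c,[.573,.21,.097])
I=c["color"].astype(int);u,v=map(int,P);w=slice(v-16,v+12),slice(u-14,u+14)
D=(I[...,0]-I[...,2]);y,x=np.nonzero(D[w]>30);print("brass",len(x),x+u-14,y+v-16)
k=T+[.0515,-.0138,0]
d=np.array(c["eye"])-k;d[2]=0;d/=np.linalg.norm(d);n=np.array([-d[1],d[0],0])
print("pred near bottom",proj(c,k+.024*d+[0,0,.029]),"far top",proj(c,k-.024*d+[0,0,.037]),"sides",proj(c,k+.024*n+[0,0,.035]),proj(c,k-.024*n+[0,0,.035]),"hole",proj(c,k+[0,0,.037]),"tip",P)
print(v-16,u-14);print(I[...,1][w])
E
python3 chk.py
```

```text
14.1 [0.52135354 0.22408808 0.0556402 ] [ 0.11 -0.19 -1.94] [ 0.004 -0.036 -0.02 ]
brass 12 [351 352 350 351 352 353 350 351 352 353 351 352] [173 173 174 174 174 174 175 175 175 175 176 176]
pred near bottom [351.3190347  182.15185811] far top [352.58284785 168.91230107] sides [359.6683526  175.74601082] [344.34901479 174.36034179] hole [352.03658728 174.63486218] tip [352.10846944 173.7985229 ]
157 338
[[121 123 114  77  36  16  14  25  56  90 105  93  83  81  82  82  82  85
  101 125 137 139 138 138 139 139 139 139]
 [119 121 112  74  33  15  15  17  37  72  94  91  84  82  82  83  82  88
  107 128 136 138 138 139 139 139 139 139]
 [117 121 112  75  34  17  13  15  34  70  88  87  83  82  82  82  81  86
  101 121 131 136 137 138 139 138 139 139]
 [118 120 114  81  41  18  13  12  33  69  85  85  82  81  81  81  81  82
   88 100 110 125 135 138 139 139 139 139]
 [119 121 116  90  50  22  12  13  30  63  78  81  81  80  81  81  81  81
   82  84  90 105 124 135 138 139 139 139]
 [121 122 115  83  46  21  13  13  33  69  84  84  81  80  80  80  81  80
   81  81  82  88 105 122 132 136
[... 1884 characters left out ...]
213 185 161 152 150 149 145 141 154 183 206 226 235 238 239 238 236 230
  214 193 186 208 217 206 198 210 224 231]
 [229 214 185 161 153 150 148 140 139 151 165 189 209 214 213 208 201 187
  165 157 162 188 214 222 223 228 231 232]
 [233 229 213 186 169 157 148 138 132 134 143 172 192 193 184 160 140 138
  139 147 154 165 190 216 228 230 230 230]
 [233 232 228 217 204 175 153 138 130 124 119 148 182 195 190 164 135 128
  136 149 161 160 166 190 213 217 215 214]
 [233 232 231 229 223 195 169 145 130 122 105 113 150 183 193 185 165 141
  136 158 187 179 162 166 184 188 194 199]
 [233 232 231 231 230 220 205 175 140 124 114 105 116 149 174 173 158 139
  137 172 208 209 186 177 188 187 192 209]]
```

>>> carry_out(plan=[[[0,0,0.2,0,0],[0,0,0.3,0,0],[0,0,0.4,0,0],[0,0,0.3,0,0],[0,0,0.2,0,0],[0,0,0.2,0,0],[0,0,0.2,0,0],[0,0,0.2,0,0],[0,0,0.1,0,0],[0,0,0,0,0]]])

```text
t: 15.15
tcp_pos: [0.5213, 0.2241, 0.0346]
tcp_rot: [-0.0, 0.114, 0.994, 0.0]
wrist_force: [0.3, 1.3, -2.1]
gripper_width: 0.0179
gripper_force: 30.0
```

```bash
python3 chk.py | head -4
python3 - <<'E'
from h import *
for i in range(3): print(get_state()["wrist_force"].round(2),get_state()["moment"].round(3));snap("top")
E
```

```text
15.15 [0.52130037 0.22408102 0.03464414] [ 0.31  1.26 -2.09] [-0.008  0.028 -0.009]
brass 24 [352 351 352 353 350 351 352 353 350 351 352 353 350 351 352 353 350 351
 352 353 350 351 352 353] [173 174 174 174 175 175 175 175 176 176 176 176 177 177 177 177 178 178
 178 178 179 179 179 179]
[-0.57 -0.54 -1.65] [-0.026  0.064  0.037]
[ 0.01 -0.62 -1.39] [0.016 0.035 0.02 ]
[ 0.33 -0.7  -1.89] [ 0.023 -0.021 -0.023]
```

```bash
python3 chk.py | tail -29
python3 - <<'E'
from h import *
c=snap("scene");
k=np.array([.573,.21,0.]);d=np.array(c["eye"])-k;d[2]=0;d/=np.linalg.norm(d);n=np.array([-d[1],d[0],0])
for zb in(.0637,.068,.0705):
    print(zb,"near top edge",proj(c,k+.024*d+[0,0,zb+.008]).round(1),"near bottom",proj(c,k+.024*d+[0,0,zb]).round(1),"far top",proj(c,k-.024*d+[0,0,zb+.008]).round(1),"sides",proj(c,k+.024*n+[0,0,zb+.006])[1].round(1),proj(c,k-.024*n+[0,0,zb+.006])[1].round(1))
E
```

```text
115  92  85  86  89  91  92  99 120 130]
 [124 106  75  40  18  16  30  70 137 187 205 211 212 211 212 222 220 206
  176 142 117 113 116 118 118 121 129 134]
 [127 116  91  59  37  45  83 126 176 207 222 229 232 231 232 234 233 230
  221 204 177 157 141 134 132 133 134 135]
 [129 126 116 103  93 109 153 185 214 231 236 238 237 229 228 233 238 238
  235 230 218 199 173 153 141 136 134 134]
 [140 141 136 143 160 176 198 219 233 240 242 240 230 203 195 214 235 241
  240 235 225 211 200 190 171 152 140 135]
 [166 174 166 177 195 204 216 232 240 242 242 236 207 173 168 193 231 241
  242 239 227 211 211 216 212 193 169 151]
 [167 186 190 199 206 210 221 236 242 243 240 222 175 151 151 174 224 240
  243 241 235 225 223 228 229 223 213 192]
 [153 172 191 203 207 211 222 237 242 242 237 197 143 132 132 146 205 236
  242 242 239 228 226 230 231 231 230 224]
 [164 161 174 192 204 210 216 235 242 243 237 203 152 133 128 143 201 235
  242 243 239 227 222 228 231 232 233 232]
 [203 175 158 168 190 199 197 229 241 243 241 231 205 179 174 187 225 239
  243 242 236 218 212 221 228 231 232 233]
 [225 
[... 181 characters left out ...]
242
  239 228 196 177 185 198 206 215 226 229]
 [233 229 219 203 174 158 162 169 184 207 229 237 239 240 240 239 239 234
  220 193 167 156 160 177 185 191 207 213]
 [233 232 230 223 194 171 158 149 148 164 191 208 214 220 222 218 213 201
  176 162 162 156 150 156 170 183 194 200]
 [233 232 232 229 220 207 182 152 135 149 161 169 176 182 179 169 161 153
  147 167 190 182 168 160 170 186 195 209]]
0.0637 near top edge [351.1 184.9] near bottom [350.9 186.5] far top [352.2 173.3] sides 180.1 178.7
0.068 near top edge [351.1 184. ] near bottom [351.  185.6] far top [352.2 172.4] sides 179.2 177.9
0.0705 near top edge [351.2 183.5] near bottom [351.  185.1] far top [352.3 171.9] sides 178.7 177.4
```

The ring has stopped on the collar at about z 0.0705, with the tines lower and free and the post standing through the hole. Now I'll draw the lifter straight back.

>>> carry_out(plan=[[[0.2,0,0,0,0],[0.5,0,0,0,0],[0.8,0,0,0,0],[1.1,0,0,0,0],[1.3,0,0,0,0],[1.3,0,0,0,0],[1.1,0,0,0,0],[0.7,0,0,0,0],[0.4,0,0,0,0],[0.1,0,0,0,0],[0,0,0,0,0]]])

```text
t: 16.55
tcp_pos: [0.4487, 0.2411, 0.0349]
tcp_rot: [0.0, 0.114, 0.994, 0.0]
wrist_force: [-1.0, 0.5, -1.4]
gripper_width: 0.0179
gripper_force: 30.0
```

```bash
python3 chk.py | head -5; python3 chk.py|tail -16
python3 - <<'E'
from h import *
c=snap("wrist");P=proj(c,[.573,.21,.0785],True);print(P,proj(c,[.573,.21,.097],True))
E
```

```text
16.55 [0.44869752 0.24109359 0.03488619] [-0.96  0.54 -1.38] [-0.046 -0.005  0.018]
brass 24 [352 351 352 353 350 351 352 353 350 351 352 353 350 351 352 353 350 351
 352 353 350 351 352 353] [173 174 174 174 175 175 175 175 176 176 176 176 177 177 177 177 178 178
 178 178 179 179 179 179]
pred near bottom [336.20002426 172.39265571] far top [336.74214814 159.83127802] sides [343.83639962 165.93714771] [329.15674403 165.34897869] hole [336.50910101 165.23113782] tip [352.10846944 173.7985229 ]
 [205 225 230 231 231 230 231 238 242 242 237 198 143 132 133 146 204 236
  242 243 240 230 228 230 231 231 230 225]
 [226 230 231 231 231 230 229 238 242 243 237 202 153 132 128 142 201 235
  242 243 240 232 230 232 232 232 232 232]
 [231 232 232 231 231 228 220 233 241 243 241 231 205 180 174 187 225 239
  243 242 238 230 230 232 232 232 232 233]
 [233 232 232 231 231 226 203 218 236 241 242 241 235 229 228 231 238 242
  243 240 232 229 231 232 232 232 232 233]
 [233 233 232 231 231 224 191 188 219 235 240 242 242 241 241 241 242 242
  239 231 222 227 231 232 232 231 231 230]
 [233 233 232 231 231 225 187 162 179 206 229 237 239 240 240 240 238 234
  220 203 211 227 232 232 230 225 218 214]
 [233 232 231 231 231 224 186 148 143 161 189 207 213 218 222 218 212 200
  177 169 197 224 231 231 228 214 203 201]
 [233 232 231 231 232 227 193 153 132 133 146 156 159 165 169 166 161 153
  147 170 205 226 230 230 223 206 198 209]]
[313.45686896 386.96714962] [313.32834562 403.87558934]
```

>>> carry_out(plan=[[[0,0,-0.4,0,0],[0,0,-0.8,0,0],[0,0,-0.9,0,0],[0,0,-0.6,0,0],[0,-0.1,-0.3,0,0],[-0.3,0,0,0,0],[-0.6,0,0,0,0],[-0.9,0,0,0,0],[-1.2,0,0,0,0],[-1.3,0,0,0,0],[-1.2,0,0,0,0],[-0.9,0,0,0,0],[-0.6,0,0,0,0],[-0.3,0,0,0,0],[0,0,0,0,0],[0,0,0.3,0,0],[0,0,0.3,0,0],[0,0,0.1,0,0],[0,0,0,0,0]]])

```text
t: 18.6
tcp_pos: [0.5187, 0.2236, 0.0575]
tcp_rot: [-0.0, 0.114, 0.994, -0.0]
wrist_force: [0.1, -0.7, -2.2]
gripper_width: 0.0179
gripper_force: 30.0
```

```bash
cat > fz.py <<'E'
from h import *
F=[]
for i in range(4): s=get_state();F.append(s["wrist_force"]);snap("top")
print(s["t"],s["tcp_pos"].round(4),np.mean(F,0).round(2),s["moment"].round(2),s["gripper_width"])
E
python3 fz.py; python3 chk.py | sed -n 2,4p
```

```text
18.75 [0.5192 0.2237 0.0579] [ 0.2  -0.15 -1.87] [-0.02  0.05 -0.04] 0.017887245880180726
brass 23 [352 351 352 353 350 351 352 353 350 351 352 353 350 351 352 353 350 351
 352 353 351 352 353] [173 174 174 174 175 175 175 175 176 176 176 176 177 177 177 177 178 178
 178 178 179 179 179]
```

>>> carry_out(plan=[[[0,0,0.1,0,0],[0,0,0.1,0,0],[0,0,0.1,0,0],[0,0,0.1,0,0],[0,0,0.1,0,0],[0,0,0.1,0,0],[0,0,0,0,0]]])

```text
t: 19.55
tcp_pos: [0.5191, 0.2235, 0.0516]
tcp_rot: [-0.0, 0.114, 0.994, -0.0]
wrist_force: [-0.8, -1.0, -1.4]
gripper_width: 0.0179
gripper_force: 30.0
```

```bash
python3 fz.py
```

```text
19.7 [0.5193 0.2236 0.0518] [-0.24 -0.   -1.32] [ 0.   -0.    0.06] 0.01797254701087985
```

>>> carry_out(plan=[[[0,0,0.05,0,0],[0,0,0.05,0,0],[0,0,0.05,0,0],[0,0,0.05,0,0],[0,0,0,0,0]]])

```text
t: 20.25
tcp_pos: [0.5193, 0.2236, 0.05]
tcp_rot: [0.0, 0.114, 0.994, 0.0]
wrist_force: [-1.1, 0.8, 1.5]
gripper_width: 0.0181
gripper_force: 30.0
```

```bash
python3 fz.py;python3 chk.py | sed -n 2,4p
```

```text
20.4 [0.5192 0.2236 0.0499] [-0.62  0.1   1.15] [-0.07 -0.01  0.05] 0.017986032777751057
brass 25 [351 352 351 352 353 350 351 352 353 350 351 352 353 350 351 352 353 350
 351 352 353 350 351 352 353] [173 173 174 174 174 175 175 175 175 176 176 176 176 177 177 177 177 178
 178 178 178 179 179 179 179]
```

>>> carry_out(plan=[[[0,0,0.05,0,0],[0,0,0.05,0,0],[0,0,0.05,0,0],[0,0,0.05,0,0],[0,0,0.05,0,0],[0,0,0.05,0,0],[0,0,0.05,0,0],[0,0,0.05,0,0],[0,0,0,0,0]]])

```text
t: 21.4
tcp_pos: [0.5192, 0.2236, 0.0457]
tcp_rot: [0.0, 0.114, 0.994, 0.0]
wrist_force: [-0.7, 0.5, 0.5]
gripper_width: 0.018
gripper_force: 30.0
```

```bash
python3 fz.py
```

```text
21.55 [0.5193 0.2236 0.0457] [-0.42  0.36  0.28] [-0.    0.01 -0.04] 0.017664786503502006
```

Still sliding at about 2–3 N. I'll continue in fine steps.

>>> carry_out(plan=[[[0,0,0.05,0,0],[0,0,0.05,0,0],[0,0,0.03,0,0],[0,0,0,0,0]]])

```text
t: 22.0
tcp_pos: [0.5192, 0.2236, 0.0445]
tcp_rot: [0.0, 0.114, 0.994, 0.0]
wrist_force: [-0.8, 0.4, 1.1]
gripper_width: 0.0177
gripper_force: 30.0
```

```bash
python3 fz.py
```

```text
22.15 [0.5192 0.2236 0.0445] [-0.68  0.15 -0.02] [ 0.06 -0.03  0.01] 0.017718005971857232
```

>>> carry_out(plan=[[[0,0,0.03,0,0],[0,0,0.03,0,0],[0,0,0.03,0,0],[0,0,0,0,0]]])

```text
t: 22.6
tcp_pos: [0.5192, 0.2236, 0.044]
tcp_rot: [0.0, 0.114, 0.994, 0.0]
wrist_force: [-1.5, -0.2, 4.3]
gripper_width: 0.018
gripper_force: 30.0
```

```bash
python3 fz.py
```

```text
22.75 [0.5192 0.2237 0.044 ] [-1.75 -0.16  5.31] [-0.09  0.1  -0.03] 0.018054896704280784
```

>>> carry_out(plan=[[[0,0,0.01,0,0],[0,0,0,0,0],[0,0,0,0,0]]])

```text
t: 23.1
tcp_pos: [0.5192, 0.2236, 0.0439]
tcp_rot: [0.0, 0.114, 0.994, 0.0]
wrist_force: [-2.8, -0.1, 5.7]
gripper_width: 0.018
gripper_force: 30.0
```

```bash
python3 fz.py
```

```text
23.25 [0.5192 0.2236 0.044 ] [-2.21  0.17  5.8 ] [-0.07  0.13 -0.06] 0.01781690283899558
```

>>> carry_out(plan=[[[0,0,0.02,0,0],[0,0,0,0,0],[0,0,0,0,0],[0,0,0,0,0]]])

```text
t: 23.7
tcp_pos: [0.5192, 0.2236, 0.0439]
tcp_rot: [0.0, 0.114, 0.994, 0.0]
wrist_force: [-3.2, -0.2, 6.0]
gripper_width: 0.0179
gripper_force: 30.0
```

```bash
python3 fz.py; python3 chk.py | sed -n 2,4p;python3 chk.py | tail -8
```

```text
23.85 [0.5192 0.2236 0.0439] [-3.02 -0.07  6.22] [-0.05  0.16 -0.03] 0.017647615073126822
brass 30 [351 352 350 351 352 353 350 351 352 353 350 351 352 353 350 351 352 353
 350 351 352 353 350 351 352 353 350 351 352 353] [173 173 174 174 174 174 175 175 175 175 176 176 176 176 177 177 177 177
 178 178 178 178 179 179 179 179 180 180 180 180]
 [231 216 187 169 156 148 153 171 193 206 214 217 220 223 224 229 238 242
  243 239 222 192 184 197 211 219 227 229]
 [232 229 219 204 175 154 147 151 171 192 205 214 227 235 239 241 242 243
  240 230 198 171 176 202 220 221 217 215]
 [233 232 230 223 195 171 155 142 146 166 189 204 215 228 238 241 241 238
  230 206 178 161 162 187 213 212 203 201]
 [233 232 231 229 221 207 182 152 134 139 162 189 204 215 228 233 228 212
  192 179 190 182 173 183 204 203 198 209]]
```

>>> carry_out(plan=[[[0,0,0.01,0,0],[0,0,0,0,0],[0,0,0,0,0],[0,0,0,0,0],[0,0,0,0,0],[0,0,0,0,0],[0,0,0,0,0],[0,0,0,0,0],[0,0,0,0,0],[0,0,0,0,0],[0,0,0,0,0],[0,0,0,0,0]]])

```text
t: 25.2
tcp_pos: [0.5192, 0.2236, 0.0439]
tcp_rot: [0.0, 0.114, 0.994, 0.0]
wrist_force: [-2.6, 0.2, 7.8]
gripper_width: 0.0176
gripper_force: 30.0
```

```bash
python3 fz.py
python3 - <<'E'
from h import *
I=snap("scene")["color"];cv2.imwrite("pics/scene_press.png",I[:,:,::-1])
g=I.min(2)[160:195,335:370]
print(I[166:192,344:362,1])
E
```

```text
25.35 [0.5192 0.2236 0.0439] [-2.78  0.09  7.44] [-0.05  0.16  0.03] 0.017885035211288838
[[ 14  45  99 135 153 134 113 121 125 117  99  85  80  80  81  80  79  80]
 [ 17  68 143 177 189 178 156 141 134 128 112  92  81  80  80  81  80  79]
 [ 24  86 167 196 202 200 187 170 149 129 109  90  80  80  80  81  80  80]
 [ 49 114 179 201 205 204 201 193 176 150 120  95  84  82  82  87  90  91]
 [106 159 193 203 206 205 204 205 206 196 172 141 113  98  96 109 115 117]
 [172 192 202 205 204 201 198 200 208 209 203 196 175 150 134 131 131 132]
 [200 204 205 204 198 186 179 178 192 202 206 212 211 204 184 162 144 136]
 [207 206 203 198 191 184 180 167 173 185 197 207 215 220 214 199 173 153]
 [207 202 194 194 208 216 202 172 160 162 180 197 208 213 213 209 200 189]
 [205 202 205 221 233 232 204 167 158 163 175 187 198 204 206 204 209 216]
 [204 219 231 238 240 233 190 155 154 173 201 198 190 197 202 204 212 224]
 [206 225 236 241 239 220 165 136 138 169 219 226 208 194 197 203 211 221]
 [203 216 231 238 234 194 137 120 122 153 213 234 231 211 195 197 205 212]
 [193 206 218 230 229 182 130 118 1
[... 240 characters left out ...]
241 230 197 170 176 201]
 [155 143 146 166 190 204 215 228 238 241 241 238 230 206 178 161 163 187]
 [182 152 135 138 162 189 204 216 228 232 228 212 192 180 190 182 174 183]
 [210 172 139 127 137 162 188 202 208 207 187 159 156 178 210 214 212 212]
 [223 192 163 139 130 137 156 176 178 167 148 137 164 203 225 229 229 228]
 [229 219 204 177 150 138 138 151 162 160 159 169 201 226 231 231 231 231]
 [231 230 227 210 175 151 144 154 183 201 208 215 226 231 232 232 232 232]
 [231 231 231 224 194 169 156 157 183 216 228 231 232 232 232 232 231 231]
 [230 231 231 228 218 205 183 171 185 217 230 232 232 232 232 231 231 230]
 [227 230 231 231 229 226 216 211 214 227 231 232 232 231 231 231 231 230]]
```

>>> carry_out(plan=[[[0,0,-0.05,0,0],[0,0,-0.1,0,0],[0,0,-0.2,0,0],[0,0,-0.4,0,0],[0,0,-0.4,0,0],[0,0,-0.1,0,0],[0,0,0,0,0],[0.3,0,0,0,0],[0.7,0,0,0,0],[1.1,0,0,0,0],[1.4,0,0,0,0],[1.4,0,0,0,0],[1.2,0,0,0,0],[0.8,0,0,0,0],[0.4,0,0,0,0],[0.2,0,0,0,0],[0,0,0,0,0]]])

```text
t: 27.15
tcp_pos: [0.4463, 0.2406, 0.0558]
tcp_rot: [0.0, 0.114, 0.994, 0.0]
wrist_force: [-0.9, 0.1, -1.1]
gripper_width: 0.0178
gripper_force: 30.0
```

```bash
python3 fz.py
python3 - <<'E'
from h import *
c=snap("scene");print(c["color"][166:192,340:364,1])
k=np.array([.573,.21,0.]);d=np.array(c["eye"])-k;d[2]=0;d/=np.linalg.norm(d)
for zb in(.063,.0655,.0705): print(zb,proj(c,k+.024*d+[0,0,zb]).round(1))
w=snap("wrist");I=w["color"].astype(int)
# lifter pitch: handle front-face / tines visible columns
print(I[296:345:3,270:362:4,1])
E
```

```text
27.3 [0.4467 0.2405 0.0557] [-0.32 -0.05 -1.53] [-0.02  0.01 -0.  ] 0.017643532260148875
[[135 136 137 150 179 192 197 188 168 151 139 135 133 134 135 135 134 135
  135 135 135 134 134 136]
 [138 145 145 148 159 177 208 218 211 190 167 148 136 134 134 134 134 134
  135 134 135 135 136 135]
 [155 174 169 156 150 165 202 221 226 220 209 184 158 141 136 134 135 135
  135 135 135 135 135 135]
 [185 209 206 183 167 162 181 204 224 229 228 217 197 172 152 141 136 135
  135 134 134 134 134 135]
 [212 227 227 216 202 178 180 207 226 230 231 229 224 210 192 170 151 139
  135 135 134 135 135 134]
 [227 231 231 229 223 201 207 224 230 231 230 230 230 228 223 212 191 167
  148 139 135 135 135 135]
 [231 232 231 231 229 222 226 230 231 231 231 229 229 230 230 229 222 210
  186 162 144 137 135 135]
 [232 232 231 231 230 229 231 232 232 233 229 219 216 226 231 232 231 228
  217 200 173 153 142 137]
 [232 232 231 230 230 231 233 236 238 236 224 195 188 208 231 236 234 230
  219 208 198 189 171 153]
 [230 231 231 230 231 234 238 240 241 237 209 172 166 194 231 240 239 232
  214 204 209 216 212 194]
 
[... 2627 characters left out ...]
 72  74  74  76 109]
 [ 34 120  71  71  70  73  70  72  74  72  69  74  69  71  70  71  69  73
   74  71  75  84 109]
 [ 36 118  68  70  73  73  69  68  70  68  69  69  68  71  72  69  66  74
   70  71  70  74  95]
 [ 31 118  68  62  74  76 104  90  80  82  81  77  82  82  84  84  81 103
   72  71  61  89  95]
 [ 28 111  77  56  93 144 211 163 160 142 119 106 108 131 161 162 169 213
  100  95  63  95  86]
 [ 27  92  75  48  96 172 203 159 122 104 113 129 120 112 103 159 163 170
  115  96  57  91  58]
 [ 36  72  82  31  94 203 175 151 111 135 136 126 125 132 132 103 161 160
  130  93  27 107  43]
 [ 36  42  86  21  94 221 162  99 119 122 130 129 131 125 120 121 150 161
  124  91  14  95  19]]
```

The ring's edge moved about 1.65 px (≈8 mm) down, so it is home, with the post standing through it and the lifter free. Now I'll carry the lifter back to its rest.

>>> carry_out(plan=[[[0,0,-1,0,0],[0,0,-2,0,0],[0,0,-1.5,0,0],[-0.25,-0.45,-0.5,0,0],[-0.5,-0.87,0,0,0],[-1,-1.74,0,0,0],[-1.5,-2.6,0,0,0],[-1.8,-3.1,0,0,0],[-2,-3.5,0,0,0],[-2,-3.5,0,0,0],[-2,-3.5,0,0,0],[-2,-3.5,0,0,0],[-2,-3.5,0,0,0],[-1.8,-3.1,0,0,0],[-1.5,-2.6,0,0,0],[-1.2,-2,0,0,0],[-0.8,-1.4,0,0,0],[-0.5,-1,0,0,0],[-0.25,-0.5,0,0,0],[0,0,0,0,0]]])

```text
t: 29.45
tcp_pos: [0.5682, -0.1663, 0.1054]
tcp_rot: [-0.0, 0.114, 0.994, 0.0]
wrist_force: [0.4, -0.3, -2.2]
gripper_width: 0.0177
gripper_force: 30.0
```

Run:
```python
from h import *
s=get_state();print(s["t"],s["tcp_pos"],s["tcp_rot"],s["wrist_force"],delta([.5687,-.1678,-.0051],-13.1))
```

```text
29.45 [ 0.56819836 -0.16626501  0.10540221] [-2.92829028e-04  1.13780032e-01  9.93505900e-01  2.10998714e-04] [ 0.39317232 -0.32824139 -2.22819275] (array([-0.09, -0.14, 11.05]), np.float64(0.03347716729211925))
```

>>> carry_out(plan=[[[-0.09,-0.14,0.5,0,0],[0,0,1.5,0,0],[0,0,2.5,0,0],[0,0,2.5,0,0],[0,0,1.8,0,0],[0,0,1,0,0],[0,0,0.5,0,0],[0,0,0.3,0,0],[0,0,0.1,0,0],[0,0,0.1,0,0],[0,0,0,0,0]]])

```text
t: 30.55
tcp_pos: [0.5694, -0.168, -0.0018]
tcp_rot: [0.001, 0.114, 0.994, -0.0]
wrist_force: [-0.1, -0.6, -1.3]
gripper_width: 0.0177
gripper_force: 30.0
```

```bash
python3 fz.py
```

```text
30.7 [ 0.5693 -0.1679 -0.0019] [-0.06 -0.19 -1.47] [-0.    0.09  0.01] 0.017798674189524424
```

>>> carry_out(plan=[[[0,0,0.1,0,0],[0,0,0.1,0,0],[0,0,0.07,0,0],[0,0,0,0,0]]])

```text
t: 31.15
tcp_pos: [0.569, -0.1678, -0.0051]
tcp_rot: [-0.0, 0.114, 0.994, 0.0]
wrist_force: [-0.6, -0.5, -1.2]
gripper_width: 0.0178
gripper_force: 30.0
```

```bash
python3 fz.py
```

```text
31.3 [ 0.569  -0.1678 -0.0051] [-0.11  0.13 -1.09] [-0.01 -0.01 -0.03] 0.017677661794144484
```

>>> carry_out(plan=[[[0,0,0.03,0,0],[0,0,0.03,0,0],[0,0,0,0,0]]])

```text
t: 31.65
tcp_pos: [0.569, -0.1678, -0.0051]
tcp_rot: [0.0, 0.114, 0.994, 0.0]
wrist_force: [-1.8, 1.0, 3.5]
gripper_width: 0.018
gripper_force: 30.0
```

```bash
python3 fz.py
```

```text
31.8 [ 0.5691 -0.1678 -0.0051] [-1.92  0.45  4.69] [ 0.09  0.38 -0.  ] 0.017474368458900724
```

>>> carry_out(plan=[[[0,0,-0.03,0,0],[0,0,0,0,0.3],[0,0,0,0,0.4],[0,0,0,0,0.5],[0,0,0,0,0.5],[0,0,0,0,0.5],[0,0,0,0,0.5],[0,0,-0.3,0,0.5],[0,0,-1,0,0.5],[0,0,-2,0,0.5],[0,0,-3,0,0.5],[0,0,-4,0,0.5],[0,0,-4,0,0.5],[0,0,-4,0,0.5],[0,0,-3,0,0.5],[0,0,-1,0,0.5],[0,0,0,0,0.5]]])

```text
t: 33.55
tcp_pos: [0.5698, -0.1681, 0.2194]
tcp_rot: [0.002, 0.114, 0.994, -0.0]
wrist_force: [0.1, 0.5, -0.2]
gripper_width: 0.047
gripper_force: 0.0
```

Run:
```python
from h import *
s=get_state();print(s["t"],s["tcp_pos"],s["wrist_force"],s["gripper_width"])
c=snap("wrist");I=c["color"];a=np.radians(-13.2);u=np.array([np.cos(a),np.sin(a),0]);n=np.array([-u[1],u[0],0])
o=np.array([.5653,-.1665,.024])
for nm,p in(("tail",o-.03*u),("tips",o+.086*u),("L",o+.03*u+.025*n),("R",o+.03*u-.025*n)):
    q=proj(c,p,True);x,y=q.round().astype(int);print(nm,q.round(1),I[y-5:y+6,x,1],I[y,x-6:x+7,1])
q=proj(c,o+.07*u+.02*n,True).astype(int);print(q,[I[y,q[0]-30:q[0]+10:2,1].tolist() for y in range(q[1]-4,q[1]+18,3)])
t=snap("top");T0=cv2.imread("pics/top0.png")[:,:,::-1].astype(int);D=np.abs(t["color"].astype(int)-T0).sum(2)
print("top diff screwdriver/others", D[160:225,325:345].max(),D[175:225,250:290].max(),D[100:150,275:330].max())
```

```text
33.55 [ 0.56977272 -0.16810419  0.21944807] [ 0.12017729  0.50186403 -0.20705179] 0.047017997002231186
tail [316.5 151. ] [ 24  23  21  24  30  49  91 140 146 144 147] [48 49 55 52 50 46 49 46 46 45 46 46 45]
tips [316.3 232.7] [37 39 35 41 38 37 36 39 43 36 37] [39 39 34 40 40 40 37 35 40 35 38 41 40]
L [334.5 194.6] [73 66 69 71 59 61 53 55 58 60 59] [235 236 235 233 206 144  61  40  38  72 167 184 148]
R [298.2 194.5] [213 214 212 208 204 209 205 200 199 188 193] [ 33  43  41  38  58 135 209 237 240 240 239 239 239]
[330 222] [[235, 232, 223, 74, 42, 40, 36, 33, 39, 38, 39, 42, 44, 121, 233, 231, 229, 105, 37, 78], [234, 233, 224, 74, 38, 37, 36, 33, 32, 39, 37, 37, 45, 122, 233, 230, 229, 107, 41, 84], [237, 232, 222, 77, 40, 38, 36, 37, 37, 35, 36, 41, 42, 131, 232, 230, 227, 96, 38, 71], [235, 232, 225, 83, 38, 38, 42, 33, 36, 36, 34, 37, 48, 145, 231, 228, 225, 78, 35, 86], [236, 232, 224, 82, 37, 36, 42, 37, 35, 38, 36, 39, 43, 149, 233, 229, 226, 71, 36, 64], [207, 204, 194, 76, 40, 39, 34, 40, 37, 40, 38, 40, 47, 140, 212, 207, 206, 66, 41, 83], [36, 42, 36, 42, 40, 41, 41, 40, 43, 38, 38, 36, 38, 35, 36, 38, 36, 39, 36, 75], [42, 37, 39, 45, 41, 41, 36, 37, 35, 36, 40, 37, 36, 36, 36, 40, 37, 39, 41, 84]]
top diff screwdriver/others 139 412 16
```

```bash
python3 -c "
from bench import env
print(env.close_job())"
```

```text
the job is handed in; nothing more can be done
None
```

The job is handed in: the ring is pressed home on the small white box's post (held at about 8–9 N for over a second), the lifter lies flat on its rest where it started, and the last camera checks showed no sign that anything else moved, though they were rough numeric comparisons and did not cover every item; the verdict itself was not shown to me.

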